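Tip the caps into the capper's cap tray

TASK

Tip the pan of bottle caps to 50 degrees, its arm at the second peg of the quadrant, and hold it there for about a second so that all six caps slide into the tray; do not tip it well beyond that. Then bring the pan back level and leave it so, with the bottles and other things on the table left where they stand.

Things in the scene. Friction and masses are not known exactly. Their poses are not given: they have to be found in the camera images.
- stand: fixed stand: base plate 240 x 320 x 6 mm, two uprights (x = +-98 mm, 156 mm high) with the tipping pan between them and the open steel cap tray on its +y side. Origin: on the table, straight below the middle of the pan's pivot axis, which is 140 mm above the table; z up, x along the pivot axis, +y towards the tray.
- set_peg (a point): second peg of the quadrant, a thin arc (radius 100 mm about the pivot) at the stand's x = +100 mm, with two short dark pegs of 10 mm diameter across it: the first straight above the pivot (pan level), this one 50 degrees from it towards +y. Point: middle of the peg.
- pan (a joint): tilt of the pan about its pivot, rad: 0 = level, positive = open lip down towards the tray (bar moves towards +y); 0.873 rad = 50 degrees. The hinge is stiff: the pan stays where it is left. Travel -0.35 to 1.3 rad, with no stop or click at level or at 50 degrees.
- bar (a point): middle of the pan's handle bar: round steel, 12 mm diameter, 172 mm long, parallel to the pivot and 120 mm from it, straight above it (260 mm above the table) when the pan is level. A round upright arm at each end joins it to the pan; the arm at +x is the pointer against the quadrant's pegs. Moving the bar takes about 3 to 5 N.
- pan_floor (a point): centre of the pan's floor, 130 mm above the table when level. Steel pan, 160 x 140 mm outside, walls 4 mm thick and 36 mm high on three sides, open at the lip on +y.
- tray (a point): centre of the inner floor of the cap tray, 6 mm above the table, 110 mm from the stand's origin along +y. Inside 176 mm along x and 212 mm along y; walls 60 mm high, the far one 84 mm.
- cap0: bottle cap, brass coloured, 28 mm diameter, 20 mm high, 12 g; one of six alike, flat on the floor of the pan at the start. Origin: centre of its open-end face (underside at the start), z along its axis.
- cap1: bottle cap, brass coloured, 28 mm diameter, 20 mm high, 12 g; one of six alike, flat on the floor of the pan at the start. Origin: centre of its open-end face (underside at the start), z along its axis.
- cap2: bottle cap, brass coloured, 28 mm diameter, 20 mm high, 12 g; one of six alike, flat on the floor of the pan at the start. Origin: centre of its open-end face (underside at the start), z along its axis.
- cap3: bottle cap, brass coloured, 28 mm diameter, 20 mm high, 12 g; one of six alike, flat on the floor of the pan at the start. Origin: centre of its open-end face (underside at the start), z along its axis.
- cap4: bottle cap, brass coloured, 28 mm diameter, 20 mm high, 12 g; one of six alike, flat on the floor of the pan at the start. Origin: centre of its open-end face (underside at the start), z along its axis.
- cap5: bottle cap, brass coloured, 28 mm diameter, 20 mm high, 12 g; one of six alike, flat on the floor of the pan at the start. Origin: centre of its open-end face (underside at the start), z along its axis.
- bottle0: filled and capped amber glass sauce bottle, 48 mm diameter, 155 mm high, standing loose on the table; bystander. Origin: centre of its underside. Close to the stand.
- bottle1: filled and capped amber glass sauce bottle, 48 mm diameter, 155 mm high, standing loose on the table; bystander. Origin: centre of its underside. Close to the stand.
- bottle2: filled and capped amber glass sauce bottle, 48 mm diameter, 155 mm high, standing loose on the table; bystander. Origin: centre of its underside.
- bottle3: filled and capped amber glass sauce bottle, 48 mm diameter, 155 mm high, standing loose on the table; bystander. Origin: centre of its underside.
- jar: white plastic jar, 70 mm diameter, 90 mm high; bystander. Origin: centre of its underside.
- spanner: steel spanner, 180 mm long, lying on the table; bystander. Origin: under its middle, x along it.
- bowl: steel bowl, 120 mm diameter, 50 mm high, empty; bystander. Origin: centre of its underside.

How it is judged (in metres and radians):
On the way:
1. the pan is held tipped at 50 degrees (43 to 57) for 0.7 s (value of joint pan between 0.75 and 0.995 rad), for 0.7 s.
At the end, for the whole second after the job is handed in: the pan is level again within 6 degrees and all six caps lie at rest inside the cap tray, after the pan was held at 50 degrees (within 7) for 0.7 s (value of joint pan between -0.105 and 0.105 rad and x of cap0 in the frame of tray between -0.09 and 0.09 m and y of cap0 in the frame of tray between -0.11 and 0.11 m and z of each of cap0, cap1, cap2, cap3, cap4, cap5 in the frame of tray below 0.07 m and linear speed of each of cap0, cap1, cap2, cap3, cap4, cap5 below 0.05 m/s and x of cap1 in the frame of tray between -0.09 and 0.09 m and y of cap1 in the frame of tray between -0.11 and 0.11 m and x of cap2 in the frame of tray between -0.09 and 0.09 m and y of cap2 in the frame of tray between -0.11 and 0.11 m and x of cap3 in the frame of tray between -0.09 and 0.09 m and y of cap3 in the frame of tray between -0.11 and 0.11 m and x of cap4 in the frame of tray between -0.09 and 0.09 m and y of cap4 in the frame of tray between -0.11 and 0.11 m and x of cap5 in the frame of tray between -0.09 and 0.09 m and y of cap5 in the frame of tray between -0.11 and 0.11 m); the robot touches nothing.
It fails at once if the pan is tipped past 63 degrees (value of joint pan above 1.1 rad).
It fails at once if a bystander (bottle, jar, spanner, bowl) is moved by more than 30 mm or knocked over (distance of any of bottle0, bottle1, bottle2, bottle3, jar, spanner, bowl from where it was at the start of the episode above 0.03 m or angle between any of bottle0, bottle1, bottle2, bottle3, jar, spanner, bowl's own z axis and vertical above 0.5 rad).
It also fails if it takes over 40 s, if anything falls off the work surface, if the arm or the gripper's body presses on something with over 40 N, if the wrist force passes 120 N, or if a joint passes its speed limit or range.

ROBOT

A 7-joint arm with a two-finger parallel gripper is mounted at the origin on the work surface. World frame = base frame: x ahead of the robot, y to its left, z up, the work surface at z = 0. Lengths are in mm, angles in rad, forces in N, time in s.
With the tool pointing down it reaches from about 400 to 875 mm from the base axis. Payload 6.5 kg.
Tool frame: the origin (TCP) lies midway between the tips of the shut fingers; the grasp point (between the pads) lies 19 mm behind it (manip.grip_point_offset is the distance from the TCP to the grasp point, in mm); z points along the fingers, y is the line along which they close (so a half turn about z gives the same grasp; the last joint's range is limited). The gripper opens to 88 mm and grips with 3 to 60 N. Pads are 18 mm wide; open, the fingers measure 123 mm over their backs; the gripper's body (75 mm by 187 mm) begins 45 mm behind the grasp point.
Start: joints at [1.238, 0.536, -0.004, 1.538, 0.003, 1.067, -0.071], TCP at [171.366, -626.996, 238.716] pointing down, gripper open.
Joint ranges: [-2.7, 2.7], [-0.37, 2.16], [-1.27, 1.26], [0.24, 2.4], [-1.31, 4.45], [0.19, 1.91], [-2.76, 2.76]. Speed limits (rad/s): [2.39, 2.39, 3.14, 3.14, 3.14, 3.14, 3.14].

INTERFACE

Orientations are given as [roll, pitch, yaw] about the fixed x, y, z axes, in that order (R = Rz(yaw) Ry(pitch) Rx(roll)).
In Python, from station import monitor, snapshot, job, manip gives the robot as it stands.
- The arm moves only by the tool arm_command, never from a script. Its argument "deltas" is a list of rows, each an object with "grip": the opening, from -1 (shut) to 1 (fully open); "dp": the shift along the tool's x, y, z each as a share of 0.2 m, from -1 to 1, a list of three; "turn": the turn about the tool's z as a share of 0.1 rad, from -1 to 1. A call has 1 to 12 rows; each row shifts and turns the commanded pose from where the row before left it, along the tool's axes as they then stand; what a row does not reach is not made up. A row lasts 1/12 s, in which the tool goes at most 41.7 mm and 7.16 degrees, less where a joint would pass 70% of its speed; a pose out of reach is approached as far as the arm can. A call with a number of a shift or a turn outside -1 to 1 is refused whole. A call with a gripper value outside its range is refused whole. The fingers move at their own pace and stop on an object; "squeeze" is the grip in N (left out, the last holds). Time passes only in rows, so rows that do not move let the fingers close. It gives the time, the measured TCP pose, the force, the opening and the grip force at its end, in the units of the state.
- monitor.sense(): the state, without advancing time (a new reading comes with each control period).
- snapshot(name): name is "side" or "top"; returns a dict with "color" (420x560x3 uint8, red, green, blue), "fx", "fy", "cx", "cy" (pixels), "extrinsics" (4x4, takes a point from camera to world coordinates). Camera axes: x right, y down, z forward; pixel columns grow to the right and rows downward; lengths in mm; the calibration is good to about 2 mm. A picture is of the moment at which its call begins. There is no depth.
- job.job_done(): hands the job in; it is judged then, once.
The state is a dict: "time_s": time; "qpos": joint angles; "joint_vel": joint speeds; "tau": joint torques, N m; "ee_pos": TCP position; "eef_rot": TCP orientation; "wrist_force": force on the tool from outside, world axes, zero at the start; "moment": the same for the moment, N m; "finger_gap": finger opening in mm; "gripper_force": force on a finger pad.
Only numpy, scipy, OpenCV 4.12 (cv2) and the standard library are available. Lean on these libraries where they do the work, as an engineer would, in place of code of your own. Each camera call takes 0.05 s, during which the arm holds its last target. There are 200 camera calls.

## Working session

There is one attempt and no reset: what is moved stays moved. The work goes in short steps, Python scripts to look and compute and a tool call to move; the robot and the scene stay as the last step left them, time stands still between calls to the robot, and variables do not carry over. Pictures are saved under pics/ and viewed, at most 10 in all, crops included, and the job is handed in when it is done.

Besides the shell and the picture viewer there is one more tool, called after "Emit:" as a command line: name --argument value ..., lists and objects as JSON in quotes. arm_command: Moves the arm, as the interface text tells. Its arguments: {"type":"object","properties":{"deltas":{"type":"array","items":{"type":"object","properties":{"grip":{"type":"number"},"dp":{"type":"array","items":{"type":"number"}},"turn":{"type":"number"}}}},"squeeze":{"type":"number"}},"required":["deltas"]}

```bash
mkdir -p pics; ls; python3 - <<'E'
from station import monitor, snapshot, job, manip
import cv2,numpy as np
s=monitor.sense(); print(s); print(manip.grip_point_offset)
for n in("side","top"):
    d=snapshot(n); cv2.imwrite(f"pics/{n}0.png",d["color"][:,:,::-1]); np.savez(f"{n}0.npz",**d)
    print(n,d["fx"],d["cx"],d["cy"],np.round(d["extrinsics"],3).tolist())
E
```

```text
pics
{'time_s': 0.0, 'qpos': array([ 1.23778486,  0.53716585, -0.00444829,  1.53885337,  0.00257619,
        1.0672852 , -0.07120793]), 'joint_vel': array([ 0.0006684 ,  0.0010949 , -0.00117848, -0.00116685, -0.00042457,
       -0.00073606, -0.00170139]), 'tau': array([-7.78184349e-04, -5.70973420e+01,  9.90041234e-01, -2.51598734e+01,
       -5.63350646e-02,  1.79303228e-02,  1.58916901e-04]), 'ee_pos': array([ 171.21375994, -626.41742089,  237.84687891]), 'eef_rot': array([-3.13988944e+00,  9.95819136e-05,  2.66872325e-01]), 'wrist_force': array([ 0.43197143, -0.60477438,  0.24583671]), 'moment': array([-0.01376049,  0.01741387,  0.01634676]), 'gripper_force': 0.0, 'finger_gap': 87.93127040515365}
18.700000000000003
side 536.5171349452635 274.1507256885319 212.51250942744954 [[-0.997, -0.023, 0.072, 334.462], [-0.071, 0.592, -0.803, 1448.323], [-0.024, -0.806, -0.592, 1236.867], [0.0, 0.0, 0.0, 1.0]]
top 536.978061945213 277.3431711099508 203.95709301189342 [[-0.005, -0.992, 0.128, 311.821], [-1.0, 0.004, -0.003, -18.755], [0.003, -0.128, -0.992, 1536.545], [0.0, 0.0, 0.0, 1.0]]
```

View pics/side0.png

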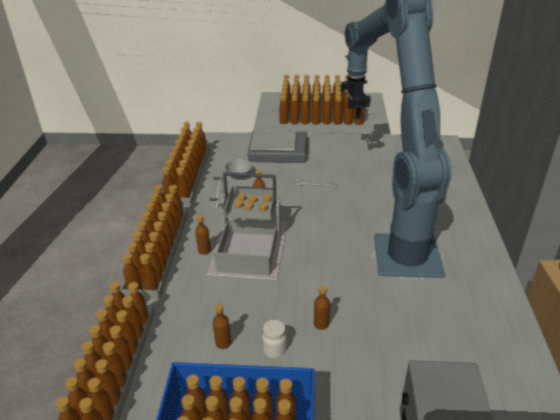

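View pics/top0.png

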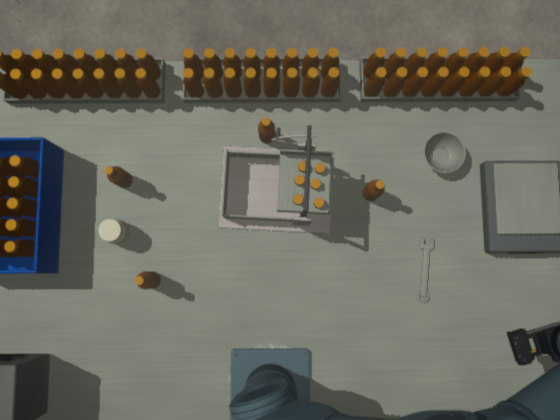

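```bash
cat > h.py <<'E'
import numpy as np
def ray(d,u,v):
    E=d["extrinsics"]; r=E[:3,:3]@[(u-d["cx"])/d["fx"],(v-d["cy"])/d["fy"],1]; return E[:3,3],r
def onz(d,u,v,z):
    o,r=ray(d,u,v); return o+r*(z-o[2])/r[2]
def proj(d,P):
    E=d["extrinsics"]; c=E[:3,:3].T@(np.asarray(P,float)-E[:3,3]); return np.array([d["fx"]*c[0]/c[2]+d["cx"],d["fy"]*c[1]/c[2]+d["cy"]])
E
python3 - <<'E'
import cv2
a=cv2.imread("pics/top0.png")[105:240,210:400]; b=cv2.imread("pics/side0.png")[150:285,190:310]
cv2.imwrite("pics/topc.png",cv2.resize(a,None,fx=4.2,fy=4.2,interpolation=cv2.INTER_CUBIC))
cv2.imwrite("pics/sidec.png",cv2.resize(b,None,fx=4.4,fy=4.4,interpolation=cv2.INTER_CUBIC))
E
```

```text
(no output)
```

View pics/topc.png

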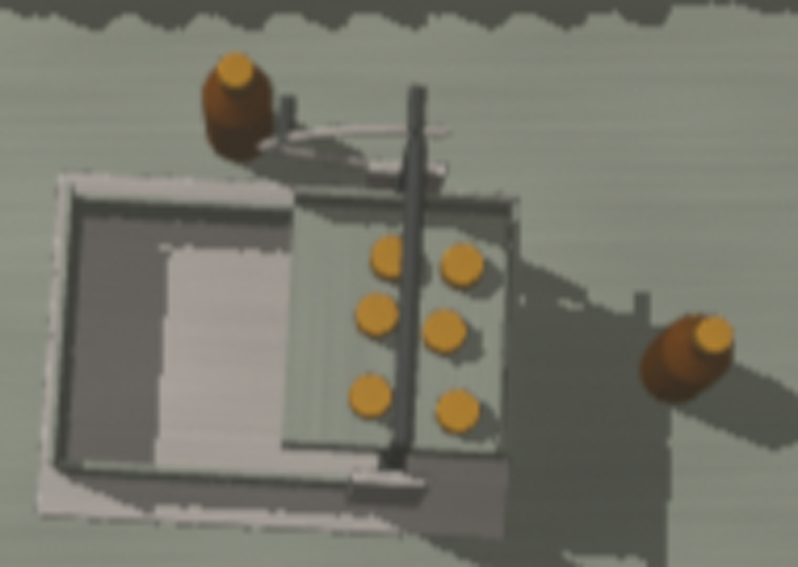

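View pics/sidec.png

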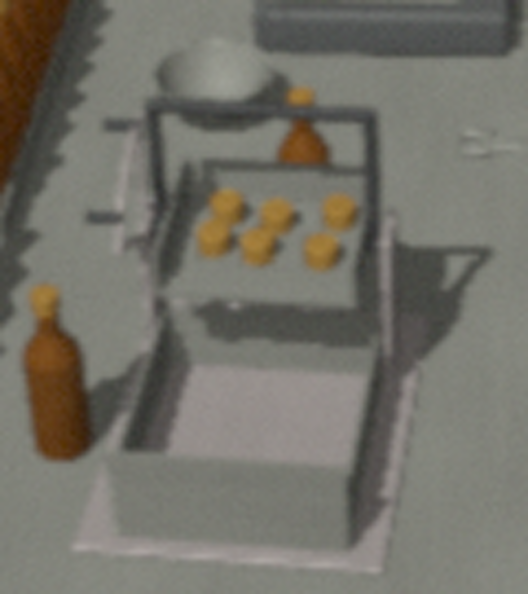

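```bash
python3 - <<'E'
from h import *
t=dict(np.load("top0.npz"));s=dict(np.load("side0.npz"))
T=lambda x,y,z:onz(t,(x+.5)/4.2-.5+210,(y+.5)/4.2-.5+105,z).round(1)
S=lambda x,y,z:onz(s,(x+.5)/4.4-.5+190,(y+.5)/4.4-.5+150,z).round(1)
print("base T",T(38,515,6),T(505,537,6),T(60,175,6)); print("base S",S(75,548,6),S(380,568,6))
print("bar T",T(416,180,260),T(398,452,260)); print("bar S",S(152,105,260),S(375,115,260))
print("pegs T: first",T(417,90,240),T(416,140,240)," second",T(288,98,204),T(287,135,204))
print("pegs S first",S(108,125,240),S(140,125,240),"second",S(90,217,204),S(122,217,204))
print("bottle caps",T(236,70,155),T(714,335,155),S(45,293,155),S(301,95,155))
E
```

```text
base T [443.4 144.1   6. ] [ 426.9 -173.5    6. ] [679.8 131.    6. ]
base S [685.9 136.2   6. ] [451.  147.7   6. ]
bar T [615.  -99.8 260. ] [456.6 -87.6 260. ]
bar S [640.4 -96.8 260. ] [465.4 -88.1 260. ]
pegs T: first [ 674.1 -102.4  240. ] [ 643.8 -101.4  240. ]  second [679.4 -26.3 204. ] [656.4 -25.6 204. ]
pegs S first [677.1 -98.  240. ] [651.8 -98.8 240. ] second [682.2 -22.9 204. ] [657.4 -23.8 204. ]
bottle caps [711.2   6.1 155. ] [ 540.7 -290.4  155. ] [716.3  10.6 155. ] [ 545.9 -283.3  155. ]
```

Emit:
arm_command --deltas '[{"dp": [0,0,-0.13],"turn": 0.79,"grip": 0},{"dp": [0,0,-0.13],"turn": 0.79,"grip": 0},{"dp": [0,0,-0.13],"turn": 0.79,"grip": 0},{"dp": [0,0,-0.13],"turn": 0.79,"grip": 0},{"dp": [0.06,-0.09,0],"turn": 0,"grip": 0},{"dp": [0.06,-0.09,0],"turn": 0,"grip": 0},{"dp": [0.06,-0.09,0],"turn": 0,"grip": 0},{"dp": [0.06,-0.09,0],"turn": 0,"grip": 0},{"dp": [0.06,-0.09,0],"turn": 0,"grip": 0},{"dp": [0.06,-0.09,0],"turn": 0,"grip": 0},{"dp": [0.06,-0.09,0],"turn": 0,"grip": 0},{"dp": [0.06,-0.09,0],"turn": 0,"grip": 0}]'

```text
time_s: 1.1
ee_pos: [274.7, -486.7, 342.3]
eef_rot: [-3.141, 0.001, -0.049]
wrist_force: [-0.2, 0.5, -0.3]
finger_gap: 44.1
gripper_force: 0.0
```

Emit:
arm_command --deltas '[{"dp": [0.06,-0.095,0],"turn": 0,"grip": 0},{"dp": [0.06,-0.095,0],"turn": 0,"grip": 0},{"dp": [0.06,-0.095,0],"turn": 0,"grip": 0},{"dp": [0.06,-0.095,0],"turn": 0,"grip": 0},{"dp": [0.06,-0.095,0],"turn": 0,"grip": 0},{"dp": [0.06,-0.095,0],"turn": 0,"grip": 0},{"dp": [0.06,-0.095,0],"turn": 0,"grip": 0},{"dp": [0.06,-0.095,0],"turn": 0,"grip": 0},{"dp": [0.06,-0.095,0],"turn": 0,"grip": 0},{"dp": [0.06,-0.095,0],"turn": 0,"grip": 0},{"dp": [0.06,-0.095,0],"turn": 0,"grip": 0},{"dp": [0.06,-0.095,0],"turn": 0,"grip": 0}]'

```text
time_s: 2.1
ee_pos: [429.6, -266.2, 342.4]
eef_rot: [-3.141, 0.001, -0.049]
wrist_force: [0.5, -0.7, 0.4]
finger_gap: 44.0
gripper_force: 0.0
```

Emit:
arm_command --deltas '[{"dp": [0.055,-0.085,0],"turn": 0,"grip": 0},{"dp": [0.055,-0.085,0],"turn": 0,"grip": 0},{"dp": [0.055,-0.085,0],"turn": 0,"grip": 0},{"dp": [0.055,-0.085,0],"turn": 0,"grip": 0},{"dp": [0.055,-0.085,0],"turn": 0,"grip": 0},{"dp": [0.055,-0.085,0],"turn": 0,"grip": 0},{"dp": [0.055,-0.085,0],"turn": 0,"grip": 0},{"dp": [0.055,-0.085,0],"turn": 0,"grip": 0},{"dp": [0.055,-0.085,0],"turn": 0,"grip": 0},{"dp": [0.055,-0.085,0],"turn": 0,"grip": 0},{"dp": [0,0,0],"turn": 0,"grip": 0},{"dp": [0,0,0],"turn": 0,"grip": 0}]'

```text
time_s: 3.1
ee_pos: [547.6, -102.0, 342.2]
eef_rot: [-3.141, 0.001, -0.047]
wrist_force: [-0.8, -0.9, 0.1]
finger_gap: 44.1
gripper_force: 0.0
```

Emit:
arm_command --deltas '[{"dp": [0.025,-0.04,0],"turn": 0,"grip": 0},{"dp": [0,0,0.1],"turn": 0,"grip": 0},{"dp": [0,0,0.1],"turn": 0,"grip": 0},{"dp": [0,0,0.1],"turn": 0,"grip": 0},{"dp": [0,0,0.1],"turn": 0,"grip": 0},{"dp": [0,0,0.1],"turn": 0,"grip": 0},{"dp": [0,0,0],"turn": 0,"grip": 0},{"dp": [0,0,0],"turn": 0,"grip": 0}]'

```text
time_s: 3.77
ee_pos: [552.2, -95.7, 242.3]
eef_rot: [3.141, 0.002, -0.05]
wrist_force: [0.4, -0.4, 0.6]
finger_gap: 44.0
gripper_force: 0.0
```

```bash
python3 - <<'E'
from station import monitor, snapshot
import cv2,numpy as np
d=snapshot("top");e=snapshot("side");print(monitor.sense()["wrist_force"])
a=cv2.resize(d["color"][90:240,210:400],None,fx=3.5,fy=3.5,interpolation=cv2.INTER_CUBIC)[:,:,::-1];b=cv2.resize(e["color"][140:280,190:310],None,fx=3.75,fy=3.75,interpolation=cv2.INTER_CUBIC)[:,:,::-1]
cv2.imwrite("pics/top1.png",a);cv2.imwrite("pics/side1.png",b)
E
```

```text
[ 0.6194822  -0.57058    -0.28525493]
```

View pics/side1.png

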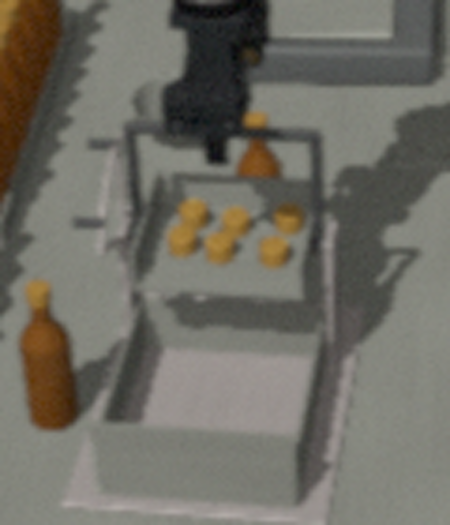

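The side view shows the fingers astride the bar, with a fingertip below it at crop (215,152); the caps are still in the pan. I'll close gently to centre on the bar.

Emit:
arm_command --deltas '[{"dp": [0,0,0],"turn": 0,"grip": -0.5},{"dp": [0,0,0],"turn": 0,"grip": -0.5},{"dp": [0,0,0],"turn": 0,"grip": -0.6},{"dp": [0,0,0],"turn": 0,"grip": -0.65},{"dp": [0,0,0],"turn": 0,"grip": -0.7},{"dp": [0,0,0],"turn": 0,"grip": -1},{"dp": [0,0,0],"turn": 0,"grip": -1},{"dp": [0,0,0],"turn": 0,"grip": -1}]' --squeeze 3

```text
time_s: 4.53
ee_pos: [553.0, -95.2, 242.9]
eef_rot: [3.141, -0.0, -0.049]
wrist_force: [0.5, -0.7, 2.6]
finger_gap: 11.7
gripper_force: 3.0
```

Emit:
arm_command --deltas '[{"dp": [0,0,0],"turn": 0,"grip": -1},{"dp": [0,0,0],"turn": 0,"grip": -1},{"dp": [0,-0.022,0.001],"turn": 0,"grip": -1},{"dp": [0,-0.022,0.001],"turn": 0,"grip": -1},{"dp": [0,-0.022,0.002],"turn": 0,"grip": -1},{"dp": [0,-0.022,0.002],"turn": 0,"grip": -1},{"dp": [0,-0.0215,0.004],"turn": 0,"grip": -1},{"dp": [0,-0.0215,0.004],"turn": 0,"grip": -1}]' --squeeze 15

```text
time_s: 5.2
ee_pos: [554.4, -69.3, 239.4]
eef_rot: [3.14, -0.0, -0.05]
wrist_force: [2.7, -6.8, -2.7]
finger_gap: 11.1
gripper_force: 15.1
```

Emit:
arm_command --deltas '[{"dp": [0,-0.021,0.0055],"turn": 0,"grip": -1},{"dp": [0,-0.021,0.0055],"turn": 0,"grip": -1},{"dp": [0,-0.021,0.007],"turn": 0,"grip": -1},{"dp": [0,-0.021,0.007],"turn": 0,"grip": -1},{"dp": [0,-0.02,0.0085],"turn": 0,"grip": -1},{"dp": [0,-0.02,0.0085],"turn": 0,"grip": -1},{"dp": [0,-0.0195,0.01],"turn": 0,"grip": -1},{"dp": [0,-0.0195,0.01],"turn": 0,"grip": -1},{"dp": [0,-0.0185,0.0113],"turn": 0,"grip": -1},{"dp": [0,-0.0185,0.0113],"turn": 0,"grip": -1},{"dp": [0,-0.018,0.0126],"turn": 0,"grip": -1},{"dp": [0,-0.018,0.0126],"turn": 0,"grip": -1}]'

```text
time_s: 6.2
ee_pos: [556.7, -22.6, 217.5]
eef_rot: [3.14, -0.0, -0.05]
wrist_force: [0.9, -6.2, -0.7]
finger_gap: 10.8
gripper_force: 15.0
```

Emit:
arm_command --deltas '[{"dp": [0,-0.017,0.014],"turn": 0,"grip": -1},{"dp": [0,-0.017,0.014],"turn": 0,"grip": -1},{"dp": [0,-0.016,0.015],"turn": 0,"grip": -1},{"dp": [0,-0.016,0.015],"turn": 0,"grip": -1},{"dp": [0,-0.0145,0.016],"turn": 0,"grip": -1},{"dp": [0,-0.0145,0.016],"turn": 0,"grip": -1},{"dp": [0,0,0],"turn": 0,"grip": -1},{"dp": [0,0,0],"turn": 0,"grip": -1},{"dp": [0,0,0],"turn": 0,"grip": -1},{"dp": [0,0,0],"turn": 0,"grip": -1},{"dp": [0,0,0],"turn": 0,"grip": -1},{"dp": [0,0,0],"turn": 0,"grip": -1}]'

```text
time_s: 7.2
ee_pos: [557.6, -3.4, 199.0]
eef_rot: [3.141, 0.0, -0.05]
wrist_force: [3.3, -5.3, -5.3]
finger_gap: 10.8
gripper_force: 15.4
```

Emit:
arm_command --deltas '[{"dp": [0,0,0],"turn": 0,"grip": -1},{"dp": [0,0,0],"turn": 0,"grip": -1},{"dp": [0,0,0],"turn": 0,"grip": -1},{"dp": [0,0,0],"turn": 0,"grip": -1},{"dp": [0,0,0],"turn": 0,"grip": -1},{"dp": [0,0,0],"turn": 0,"grip": -1}]'

```text
time_s: 7.7
ee_pos: [557.6, -3.3, 199.0]
eef_rot: [3.141, -0.0, -0.05]
wrist_force: [3.7, -4.2, -5.1]
finger_gap: 10.9
gripper_force: 15.4
```

```bash
python3 - <<'E'
from station import monitor, snapshot
import cv2,numpy as np
d=snapshot("top");e=snapshot("side")
a=cv2.resize(d["color"][90:240,210:330],None,fx=3.2,fy=3.2,interpolation=cv2.INTER_CUBIC)[:,:,::-1];b=cv2.resize(e["color"][135:285,190:310],None,fx=3.2,fy=3.2,interpolation=cv2.INTER_CUBIC)[:,:,::-1]
cv2.imwrite("pics/both2.png",np.hstack([a,b]))
E
```

```text
(no output)
```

View pics/both2.png

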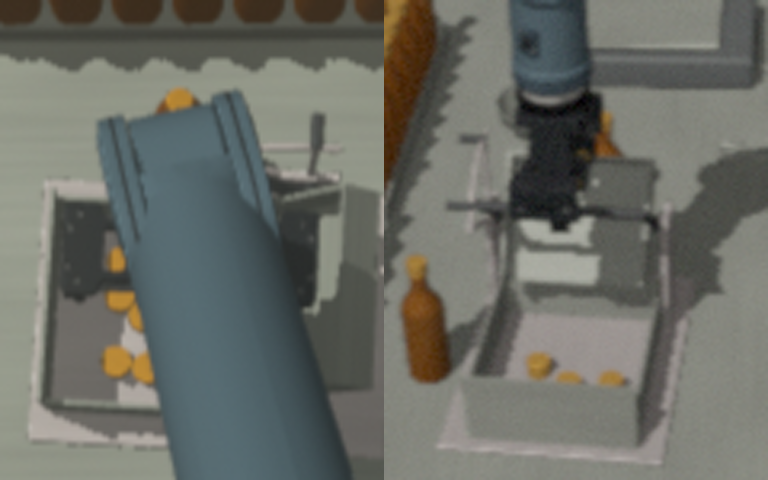

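The pan is empty, the bar is at the second peg (side crop (470,207)), and caps are in the tray. Now returning along the same arc.

Emit:
arm_command --deltas '[{"dp": [0,0,0],"turn": 0,"grip": -1},{"dp": [0,0,0],"turn": 0,"grip": -1},{"dp": [0,0.0145,-0.016],"turn": 0,"grip": -1},{"dp": [0,0.0145,-0.016],"turn": 0,"grip": -1},{"dp": [0,0.016,-0.015],"turn": 0,"grip": -1},{"dp": [0,0.016,-0.015],"turn": 0,"grip": -1},{"dp": [0,0.017,-0.014],"turn": 0,"grip": -1},{"dp": [0,0.017,-0.014],"turn": 0,"grip": -1},{"dp": [0,0.018,-0.0126],"turn": 0,"grip": -1},{"dp": [0,0.018,-0.0126],"turn": 0,"grip": -1},{"dp": [0,0.0185,-0.0113],"turn": 0,"grip": -1},{"dp": [0,0.0185,-0.0113],"turn": 0,"grip": -1}]'

```text
time_s: 8.8
ee_pos: [555.0, -36.4, 227.0]
eef_rot: [-3.141, 0.002, -0.049]
wrist_force: [1.4, -2.2, -11.4]
finger_gap: 10.8
gripper_force: 15.5
```

Emit:
arm_command --deltas '[{"dp": [0,0.0195,-0.01],"turn": 0,"grip": -1},{"dp": [0,0.0195,-0.01],"turn": 0,"grip": -1},{"dp": [0,0.02,-0.0085],"turn": 0,"grip": -1},{"dp": [0,0.02,-0.0085],"turn": 0,"grip": -1},{"dp": [0,0.021,-0.007],"turn": 0,"grip": -1},{"dp": [0,0.021,-0.007],"turn": 0,"grip": -1},{"dp": [0,0.021,-0.0055],"turn": 0,"grip": -1},{"dp": [0,0.021,-0.0055],"turn": 0,"grip": -1},{"dp": [0,0.0215,-0.004],"turn": 0,"grip": -1},{"dp": [0,0.0215,-0.004],"turn": 0,"grip": -1}]'

```text
time_s: 9.63
ee_pos: [553.2, -75.9, 242.6]
eef_rot: [-3.14, 0.001, -0.048]
wrist_force: [-6.7, 5.3, 1.8]
finger_gap: 11.3
gripper_force: 15.0
```

Emit:
arm_command --deltas '[{"dp": [0,0.022,-0.002],"turn": 0,"grip": -1},{"dp": [0,0.022,-0.002],"turn": 0,"grip": -1},{"dp": [0,0.022,-0.001],"turn": 0,"grip": -1},{"dp": [0,0.022,-0.001],"turn": 0,"grip": -1},{"dp": [0,0,0],"turn": 0,"grip": -1},{"dp": [0,0,0],"turn": 0,"grip": -1},{"dp": [0,0,0],"turn": 0,"grip": -1}]'

```text
time_s: 10.22
ee_pos: [552.7, -95.0, 244.1]
eef_rot: [-3.142, 0.0, -0.049]
wrist_force: [-5.0, 1.9, 2.6]
finger_gap: 11.5
gripper_force: 15.1
```

Emit:
arm_command --deltas '[{"dp": [0,0,0],"turn": 0,"grip": 0},{"dp": [0,0,0],"turn": 0,"grip": 0},{"dp": [0,0,0],"turn": 0,"grip": 0},{"dp": [0,0,0],"turn": 0,"grip": 0},{"dp": [0,0,-0.08],"turn": 0,"grip": 0},{"dp": [0,0,-0.1],"turn": 0,"grip": 0},{"dp": [0,0,-0.1],"turn": 0,"grip": 0},{"dp": [0,0,-0.1],"turn": 0,"grip": 0},{"dp": [0,0,-0.1],"turn": 0,"grip": 0},{"dp": [-0.05,0.08,0],"turn": 0,"grip": 0},{"dp": [-0.05,0.08,0],"turn": 0,"grip": 0},{"dp": [-0.05,0.08,0],"turn": 0,"grip": 0}]'

```text
time_s: 11.22
ee_pos: [520.8, -142.1, 339.4]
eef_rot: [3.141, -0.002, -0.048]
wrist_force: [0.3, 0.1, -0.1]
finger_gap: 44.1
gripper_force: 0.0
```

Emit:
arm_command --deltas '[{"dp": [-0.06,0.09,0],"turn": 0,"grip": 0},{"dp": [-0.06,0.09,0],"turn": 0,"grip": 0},{"dp": [-0.06,0.09,0],"turn": 0,"grip": 0},{"dp": [-0.06,0.09,0],"turn": 0,"grip": 0},{"dp": [-0.06,0.09,0],"turn": 0,"grip": 0},{"dp": [-0.06,0.09,0],"turn": 0,"grip": 0},{"dp": [-0.06,0.09,0],"turn": 0,"grip": 0},{"dp": [-0.06,0.09,0],"turn": 0,"grip": 0},{"dp": [-0.06,0.09,0],"turn": 0,"grip": 0},{"dp": [-0.06,0.09,0],"turn": 0,"grip": 0},{"dp": [0,0,0],"turn": 0,"grip": 0},{"dp": [0,0,0],"turn": 0,"grip": 0}]'

```text
time_s: 12.22
ee_pos: [391.6, -316.4, 339.0]
eef_rot: [3.141, -0.001, -0.052]
wrist_force: [0.3, 0.8, -0.3]
finger_gap: 44.1
gripper_force: 0.0
```

```bash
python3 - <<'E'
from station import monitor, snapshot
import cv2,numpy as np
d=snapshot("top");e=snapshot("side")
a=cv2.resize(d["color"][90:240,210:400],None,fx=2.5,fy=2.5,interpolation=cv2.INTER_CUBIC)[:,:,::-1];b=cv2.resize(e["color"][135:285,190:310],None,fx=2.5,fy=2.5,interpolation=cv2.INTER_CUBIC)[:,:,::-1]
cv2.imwrite("pics/both3.png",np.hstack([a,b]))
E
```

```text
(no output)
```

View pics/both3.png

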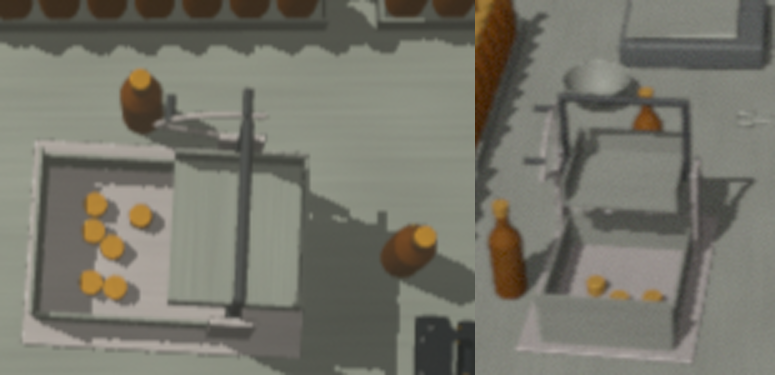

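The top view shows all six caps in the tray at crop x 90–140, y 205–290. The pan is empty and level, with the bar aligned with the first peg at (248,95), and the bottles have not moved.

```bash
python3 -c "
from station import job; print(job.job_done())"
```

```text
the job is handed in; nothing more can be done
None
```

The pan was tipped to about 50°, held there for just over a second, and brought back level; the pictures show all six caps in the tray and the nearby bottles unmoved, and the job is handed in (no verdict was returned).

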